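Release the gluing press and hold its caul up level

ROBOT

A 7-joint arm with a two-finger parallel gripper is mounted at the origin on the work surface. World frame = base frame: x ahead of the robot, y to its left, z up, the work surface at z = 0. Lengths are in m, angles in rad, forces in N, time in s.
With the tool pointing down it reaches from about 0.425 to 0.925 m from the base axis. Payload 6.8 kg.
Tool frame: the origin (TCP) lies between the finger pads; the fingertips stand r.tcp_to_tips ahead of it and the grasp point (between the pads) lies 3 mm ahead of it (r.tcp_to_tips is the distance from the TCP to the fingertips, in m); z points along the fingers, y is the line along which they close (so a half turn about z gives the same grasp; the last joint's range is limited). The gripper opens to 85 mm and grips with 20 to 120 N. Pads are 22 mm wide; open, the fingers measure 114 mm over their backs; the gripper's body (76 mm by 85 mm) begins 54 mm behind the grasp point. The pads swing forward as they close: fully open they stand 13 mm farther back than shut.
Start: joints at [1.078, 0.477, 0.022, 1.555, -0.011, 1.109, -0.083], TCP at [0.253, -0.626, 0.253] pointing down, gripper open.
Joint ranges: [-2.96, 2.96], [-0.34, 2.1], [-1.41, 1.46], [0.24, 2.44], [-1.37, 4.51], [0.17, 1.92], [-2.96, 2.96]. Speed limits (rad/s): [2.39, 2.39, 3.14, 3.14, 3.14, 3.14, 3.14].

INTERFACE

Orientations are given as a rotation vector (axis times angle).
In Python, from bench import r gives the robot as it stands. The module is installed in compiled form; this text tells all that it offers.
- The arm moves only by the tool step_arm, never from a script. Its argument "moves" is a list of rows, each an object of numbers: "rx", "ry", "rz": the turn, a rotation vector about the tool's x, y, z in degrees; "dx", "dy", "dz": the shift along the tool's x, y, z in mm; "gripper": the opening, from -1 (shut) to 1 (fully open). In form: [{"rx": .., "ry": .., "rz": .., "dx": .., "dy": .., "dz": .., "gripper": ..}, ...]. A call has 1 to 20 rows; each row shifts and turns the commanded pose from where the row before left it, along the tool's axes as they then stand; what a row does not reach is not made up. A row lasts 1/8 s, in which the tool goes at most 62.5 mm and 10.7 degrees, less where a joint would pass 70% of its speed; a pose out of reach is approached as far as the arm can. A call is refused whole if a number of a shift passes 62.5 or a number of a turn 10.7, either way. A call with a gripper value outside its range is refused whole. The fingers move at their own pace and stop on an object; "grip_force" is the grip in N (left out, the last holds). Time passes only in rows, so rows that do not move let the fingers close. It gives the time, the measured TCP pose, the force, the opening and the grip force at its end, in the units of the state.
- r.get_obs(): the state, without advancing time (a new reading comes with each control period).
- r.grab_frame(name): name is "scene" or "top" or "wrist"; returns the picture (420x560x3 uint8, blue, green, red); there is no depth.
- r.camera_info(name): a dict with "mtx" (3x3 intrinsics, pixels), "rvec" (rotation vector, rad) and "tvec" (3), from world to camera coordinates, as OpenCV has them. Camera axes: x right, y down, z forward; pixel columns grow to the right and rows downward; lengths in m; the calibration is good to about 2 mm. A picture is of the moment at which its call begins: read the wrist's pose just before it. camera_info takes no time and is no camera call; for the wrist camera it gives the pose at the moment of the call.
- r.hand_in(): hands the job in; it is judged then, once.
The state is a dict: "clock": time; "joints": joint angles; "qvel": joint speeds; "tau": joint torques, N m; "tcp_pos": TCP position; "orientation": TCP orientation; "contact_force": force on the tool from outside, world axes, zero at the start; "moment": the same for the moment, N m; "grip_width": finger opening in m; "gripper_force": force on a finger pad.
Only numpy, scipy, OpenCV 4.12 (cv2) and the standard library are available. Lean on these libraries where they do the work, as an engineer would, in place of code of your own. Each camera call takes 0.05 s, during which the arm holds its last target. There are 200 camera calls.

TASK

In the violin maker's gluing cradle, turn the red clamp handle from its locked position fully to its released position, then lift the dark violin-shaped pressing board (caul) straight up off the pale plate by its grip rail, keeping it level. Finish while still holding it in the gripper, steady and level, well clear (at least 10 cm) above the plate and still over the cradle, so that the joint can be inspected; do not put it down. Leave the jar, the little plane and the cork block where they are.

Things in the scene. Friction and masses are not known exactly. Their poses are not given: they have to be found in the camera images.
- cradle: Plywood gluing cradle fixed to the bench: slab 350 mm long (x), 240 mm wide (y -100 to +140), 40 mm high, with a pale violin-shaped plate fixed on it (plate top 44 mm above the origin). Wooden stops at x = +-162 mm, tops at 54 mm, just beyond the caul's ends. Origin on the bench surface under the plate's middle; x long axis, z up. The clamp's vertical pivot is at x 0, y +105 mm.
- clamp (a joint): Quarter-turn clamp angle, rad: 0 = locked (it starts at 0 to 0.15): its steel dog, 18 mm wide, reaches from the pivot towards the cradle's -y, 2 mm above the caul's waist, blocking it. 1.4 = released, end stop. Grows anticlockwise seen from above; the dog swings to the cradle's +x, clear of the caul. The pivot is stiff (about 0.06 N m) and stays where left.
- clamp_grip (a point): Centre of the clamp's red handle bar, on the pivot axis, 95 mm above the bench. The bar is 64 mm long (this point's y), 14 mm thick (x), 34 mm high, centred on this point; the steel dog lies 27 to 37 mm below this point. The point turns with the handle; at 0 its axes are parallel to the cradle's.
- caul: Loose dark wooden violin-shaped pressing board, 290 mm long (x), 164 mm at its widest (-x end), 104 mm at the waist, 12 mm thick, about 0.4 kg, balanced within 5 mm of its middle. Origin at the centre of its underside, z up; at rest it lies on the plate, 44 mm above the bench. The pale grip rail stands on top along its middle.
- caul_grip (a point): Point in the grip rail to grasp, 34 mm above the caul's underside, 12 mm below the rail's top and 22 mm above the board. The rail is 130 mm long (caul's x), 24 mm thick (caul's y), 34 mm high, centred over the caul's middle. Axes as the caul's.
- jar: Bystander: amber glass jar with a dark cap, 54 mm across, 65 mm high, standing on the bench to one side of the cradle. Origin at the centre of its underside.
- plane: Bystander: small brass thumb plane, 85 mm long, 32 mm wide, about 40 mm high, on the bench to one side of the cradle. Origin at the centre of its underside, x along its length.
- block: Bystander: cork sanding block, 60 x 45 x 30 mm, on the bench to one side of the cradle. Origin at the centre of its underside.

How it is judged:
On the way, in this order (a step that is already met when the one before it is completed fails the run):
1. the clamp handle is turned to released while the caul still rests on the plate (value of joint clamp above 1.2 rad and z of caul in the frame of cradle below 0.054 m), for 0.2 s.
2. the caul is lifted clear of the plate in the gripper (z of caul in the frame of cradle above 0.134 m and contact force between caul and the fingers above 1 N), for 0.2 s.
At the end, for the whole second after the job is handed in: Ends holding: the caul is carried by the fingers alone, its underside at least 90 mm above the plate and its middle within 80 mm sideways of the cradle's origin, tilted under 0.12 rad, slower than 0.03 m/s and 0.2 rad/s, touching neither cradle nor clamp; the clamp is over 1.2 rad (all of step 2 and value of joint clamp above 1.2 rad and horizontal distance between caul and cradle below 0.08 m and angle between caul's own z axis and vertical below 0.12 rad and linear speed of caul below 0.03 m/s and angular speed of caul below 0.2 rad/s and contact force between caul and cradle below 0.1 N); the arm keeps its last pose, push and grip.
It fails at once if the caul is lifted or forced up more than 15 mm while the clamp is not released (z of caul in the frame of cradle above 0.059 m and value of joint clamp below 1 rad).
It fails at once if the caul is tipped more than 0.3 rad (angle between caul's own z axis and vertical above 0.3 rad).
It fails at once if the jar, the plane or the cork block is moved more than 25 mm or the jar is tipped (distance of any of jar, plane, block from where it was at the start of the episode above 0.025 m or angle between jar's own z axis and vertical above 0.3 rad).
It also fails if it takes over 48 s, if anything falls off the work surface, if the arm or the gripper's body presses on something with over 40 N, if the wrist force passes 120 N, or if a joint passes its speed limit or range.

## Working session

There is one attempt and no reset: what is moved stays moved. The work goes in short steps, Python scripts to look and compute and a tool call to move; the robot and the scene stay as the last step left them, time stands still between calls to the robot, and variables do not carry over. Pictures are saved under pics/ and viewed, at most 10 in all, crops included, and the job is handed in when it is done.

Besides the shell and the picture viewer there is one more tool, called as name([rows], argument=value, ...), one row to a line, values as JSON. step_arm: Moves the arm, as the interface text tells. Its arguments: {"type":"object","properties":{"moves":{"type":"array","items":{"type":"object","properties":{"rx":{"type":"number"},"ry":{"type":"number"},"rz":{"type":"number"},"dx":{"type":"number"},"dy":{"type":"number"},"dz":{"type":"number"},"gripper":{"type":"number"}}}},"grip_force":{"type":"number"}},"required":["moves"]}

```bash
mkdir -p pics; python3 - <<'E'
from bench import r
import cv2,numpy as np
a=r.grab_frame("scene");b=r.grab_frame("top")
cv2.imwrite("pics/scene.png",a);cv2.imwrite("pics/top.png",b)
o=r.get_obs();print(o,r.tcp_to_tips)
for n in("scene","top"):print(r.camera_info(n))
E
```

```text
{'clock': 0.1, 'joints': array([ 1.07791   ,  0.47773135,  0.02236458,  1.55636142, -0.0115249 ,
        1.10930328, -0.08309731]), 'qvel': array([-0.00044885,  0.00044918,  0.00045313, -0.00168729, -0.00124105,
        0.00050783,  0.00042319]), 'tau': array([ 4.50463340e-03, -5.97765148e+01,  1.61390796e+00, -2.81956851e+01,
        1.28413725e-02,  5.02125462e-03,  3.89918523e-05]), 'tcp_pos': array([ 0.25316455, -0.62518094,  0.25241026]), 'orientation': array([-3.08204117e+00, -6.00377102e-01,  6.71745515e-04]), 'contact_force': array([ 0.55108141, -1.13305383,  0.94522395]), 'moment': array([0.02497337, 0.03063197, 0.03530795]), 'gripper_force': 0.0, 'grip_width': 0.08521515607029907} 0.022
{'mtx': array([[408.3363898 ,   0.        , 282.58132768],
       [  0.        , 408.3363898 , 212.39266039],
       [  0.        ,   0.        ,   1.        ]]), 'rvec': array([ 2.01395495,  1.52029811, -0.57091852]), 'tvec': array([-0.14767123, -0.30746704,  1.47466121])}
{'mtx': array([[382.86664719,   0.        , 280.34860023],
       [  0.        , 382.86664719, 215.71568849],
       [  0.        ,   0.        ,   1.        ]]), 'rvec': array([ 2.18277438, -2.14586226,  0.13901567]), 'tvec': array([-0.02122945,  0.54033421,  1.10287019])}
```

View pics/top.png

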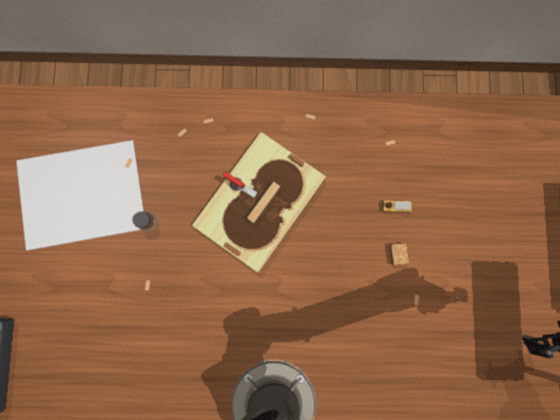

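View pics/scene.png

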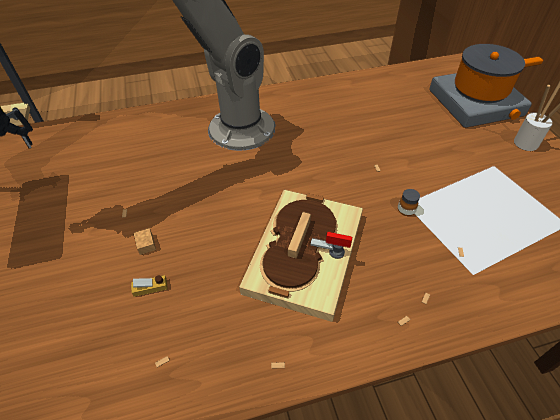

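Top view: the cradle is at about (195–325, 133–272), with the red handle near (235,182), the rail at (264,202) and the robot base at the bottom. The scene view shows the same layout. I'll enlarge both crops to measure corners.

```bash
python3 - <<'E'
import cv2,numpy as np
a=cv2.imread("pics/top.png")[125:280,185:335]; b=cv2.imread("pics/scene.png")[180:330,230:380]
A=cv2.resize(a,None,fx=3.8,fy=3.8,interpolation=cv2.INTER_CUBIC);B=cv2.resize(b,None,fx=2,fy=2)
cv2.imwrite("pics/ct.png",A);
h=cv2.cvtColor(cv2.imread("pics/top.png"),cv2.COLOR_BGR2HSV)
red=((h[...,0]<6)|(h[...,0]>174))&(h[...,1]>200)&(h[...,2]>120)
ys,xs=np.nonzero(red[125:280,185:335]);print("red top",len(xs),cv2.minAreaRect(np.c_[xs+185,ys+125].astype(np.float32)))
h=cv2.cvtColor(cv2.imread("pics/scene.png"),cv2.COLOR_BGR2HSV)
red=((h[...,0]<6)|(h[...,0]>174))&(h[...,1]>200)&(h[...,2]>120)
ys,xs=np.nonzero(red[180:330,230:380]);print("red scene",len(xs),xs.mean()+230,ys.mean()+180)
E
```

```text
red top 0 ((0.0, 0.0), (0.0, 0.0), 0.0)
red scene 124 338.5483870967742 236.33870967741936
```

View pics/ct.png

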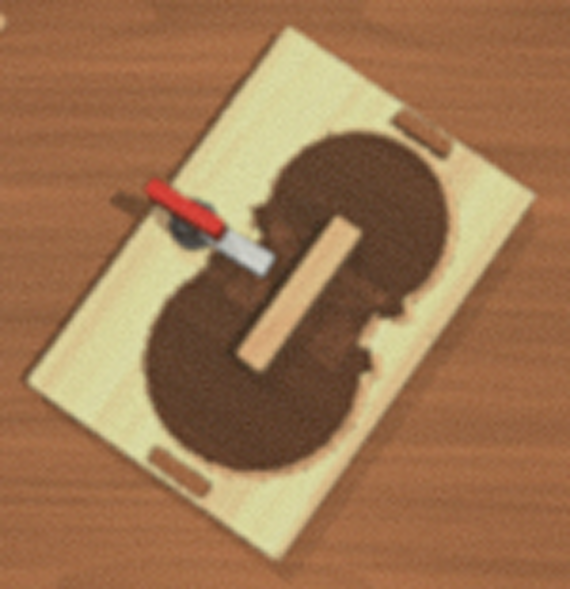

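Crop: slab corners are at (290,27), (535,197), (278,560) and (27,380). The rail's top corners are (335,215), (362,232), (262,373) and (236,355). The red handle runs from (153,187) to (217,230), and the dog's end is near (262,270).

```bash
cat >h.py <<'E'
from bench import r
import cv2,numpy as np
from scipy.spatial.transform import Rotation as R
def ray(name,uv,z):
    c=r.camera_info(name);Rm=cv2.Rodrigues(c["rvec"])[0]
    uv=np.float64(uv).reshape(-1,1,2);n=cv2.undistortPoints(uv,c["mtx"],None).reshape(-1,2)
    d=np.c_[n,np.ones(len(n))]@Rm;o=-Rm.T@c["tvec"]
    return o+d*((z-o[2])/d[:,2])[:,None]
def proj(name,P):
    c=r.camera_info(name);return cv2.projectPoints(np.float64(P),c["rvec"],c["tvec"],c["mtx"],None)[0].reshape(-1,2)
def fit(l,w):
    l=np.float64(l);w=w[:,:2];lc,wc=l.mean(0),w.mean(0);a=l-lc;b=w-wc
    t=np.arctan2((a[:,0]*b[:,1]-a[:,1]*b[:,0]).sum(),(a*b).sum());c,s=np.cos(t),np.sin(t);M=np.array([[c,-s],[s,c]])
    p=wc-M@lc;return p,t,np.abs(l@M.T+p-w).max()
E
python3 - <<'E'
from h import *
T=lambda q:(np.float64(q)+.5)/3.8-.5+[185,125]
print("cradle",fit([(.175,.14),(.175,-.1),(-.175,-.1),(-.175,.14)],ray("top",T([(290,27),(535,197),(278,560),(27,380)]),.04)))
print("rail",fit([(.065,.012),(.065,-.012),(-.065,-.012),(-.065,.012)],ray("top",T([(335,215),(362,232),(262,373),(236,355)]),.09)))
p,t,_=fit([(.175,.14),(.175,-.1),(-.175,-.1),(-.175,.14)],ray("top",T([(290,27),(535,197),(278,560),(27,380)]),.04))
c,s=np.cos(t),np.sin(t);piv=p+np.array([-s,c])*.105;print("pivot",piv,t)
h=ray("top",T([(153,187),(217,230)]),.112);print("handle",h,h.mean(0),np.arctan2(*(h[0]-h[1])[1::-1])-np.pi/2)
print("scene handle",proj("scene",[[*piv,.1]]),"rail ctr proj")
o=r.get_obs();print("tool",R.from_rotvec(o["orientation"]).as_matrix())
ci=r.camera_info("wrist");print(ci)
E
```

```text
cradle (array([0.57311165, 0.03453205]), np.float64(-0.600845128130375), np.float64(0.002405563726377846))
rail (array([0.57237887, 0.03717895]), np.float64(-0.5894422970970864), np.float64(0.000966180890496493))
pivot [0.63247232 0.12114215] -0.600845128130375
handle [[0.64587828 0.14513907 0.112     ]
 [0.61468692 0.09733893 0.112     ]] [0.6302826 0.121239  0.112    ] -0.5781566743550023
scene handle [[338.28309006 237.86186498]] rail ctr proj
tool [[ 9.26881605e-01  3.75353111e-01 -7.29644572e-04]
 [ 3.75353804e-01 -9.26880385e-01  1.50789315e-03]
 [-1.10300857e-04 -1.67151329e-03 -9.99998597e-01]]
{'mtx': array([[304.01303936,   0.        , 277.38106259],
       [  0.        , 304.01303936, 208.31641367],
       [  0.        ,   0.        ,   1.        ]]), 'rvec': array([-2.37922009,  1.60141797,  0.25887642]), 'tvec': array([-0.67355454, -0.04140816,  0.38082045])}
```

step_arm([
  {"dx":20,"dy":-17,"gripper":1},
  {"dx":35,"dy":-30.6},
  {"dx":35,"dy":-30.6},
  {"dx":35,"dy":-30.6},
  {"dx":35,"dy":-30.6},
  {"dx":35,"dy":-30.6},
  {"dx":35,"dy":-30.6},
  {"dx":35,"dy":-30.6},
  {"dx":35,"dy":-30.6},
  {"dx":35,"dy":-30.6},
  {"dx":35,"dy":-30.6},
  {"dx":35,"dy":-30.6},
  {"dx":35,"dy":-30.6},
  {"dx":35,"dy":-30.6},
  {"dx":35,"dy":-30.6},
  {"dx":35,"dy":-30.6},
  {"dx":35,"dy":-30.6},
  {"dx":35,"dy":-30.6},
  {"dx":15,"dy":-13},
  {},
], grip_force=25)

```text
invalid input at $.moves[0]: expected keys rx, ry, rz, dx, dy, dz, gripper
```

step_arm([
  {"rz":-8.7},
  {"rz":-8.7},
  {"rz":-8.7},
  {"rz":-8.7},
  {},
  {},
])

```text
invalid input at $.moves[0]: expected keys rx, ry, rz, dx, dy, dz, gripper
```

```bash
cat >>h.py <<'E'
def st(tx=None,ty=None):
    o=r.get_obs();M=R.from_rotvec(o["orientation"]).as_matrix();print("t",round(o["clock"],2),"tcp",o["tcp_pos"].round(4),"tilt",M[:2,2].round(4),"yaw_y",np.degrees(np.arctan2(M[1,1],M[0,1])).round(2),"F",o["contact_force"].round(1),"M",o["moment"].round(2),"w",o["grip_width"].round(4),"gf",o["gripper_force"])
    if tx is not None: print("tool shift mm",(M.T@np.array([tx-o["tcp_pos"][0],ty-o["tcp_pos"][1],0])*1e3).round(1))
E
python3 - <<'E'
from h import *
st(.6315,.1212)
cv2.imwrite("pics/w1.png",r.grab_frame("wrist"))
cx,cy,t=.573,.035,-.6;c,s=np.cos(t),np.sin(t)
L=lambda x,y,z:[cx+c*x-s*y,cy+s*x+c*y,z]
print("pivot",proj("wrist",[L(0,.105,.112),L(-.007,.137,.112),L(.007,.073,.112)]).round(1))
print("rail",proj("wrist",[L(.065,.012,.09),L(.065,-.012,.09),L(-.065,-.012,.09),L(-.065,.012,.09)]).round(1))
E
```

```text
Traceback (most recent call last):
  File "h.py", line 16, in st
    o=r.get_obs();M=R.from_rotvec(o["orientation"]).as_matrix();print("t",round(o["clock"],2),"tcp",o["tcp_pos"].round(4),"tilt",M[:2,2].round(4),"yaw_y",np.degrees(np.arctan2(M[1,1],M[0,1])).round(2),"F",o["contact_force"].round(1),"M",o["moment"].round(2),"w",o["grip_width"].round(4),"gf",o["gripper_force"])
                                                                                                                                                                                                                                                                      ^^^^^^^^^^^^^^^^^^^^^
AttributeError: 'float' object has no attribute 'round'
```

All seven keys are required in every row, so I'll send full rows.

step_arm([
  {"rx":0,"ry":0,"rz":0,"dx":25,"dy":-22,"dz":0,"gripper":1},
  {"rx":0,"ry":0,"rz":0,"dx":40,"dy":-35,"dz":0,"gripper":1},
  {"rx":0,"ry":0,"rz":0,"dx":40,"dy":-35,"dz":0,"gripper":1},
  {"rx":0,"ry":0,"rz":0,"dx":40,"dy":-35,"dz":0,"gripper":1},
  {"rx":0,"ry":0,"rz":0,"dx":40,"dy":-35,"dz":0,"gripper":1},
  {"rx":0,"ry":0,"rz":0,"dx":40,"dy":-35,"dz":0,"gripper":1},
  {"rx":0,"ry":0,"rz":0,"dx":40,"dy":-35,"dz":0,"gripper":1},
  {"rx":0,"ry":0,"rz":0,"dx":40,"dy":-35,"dz":0,"gripper":1},
  {"rx":0,"ry":0,"rz":0,"dx":40,"dy":-35,"dz":0,"gripper":1},
  {"rx":0,"ry":0,"rz":0,"dx":40,"dy":-35,"dz":0,"gripper":1},
  {"rx":0,"ry":0,"rz":0,"dx":40,"dy":-35,"dz":0,"gripper":1},
  {"rx":0,"ry":0,"rz":0,"dx":40,"dy":-35,"dz":0,"gripper":1},
  {"rx":0,"ry":0,"rz":0,"dx":40,"dy":-35,"dz":0,"gripper":1},
  {"rx":0,"ry":0,"rz":0,"dx":40,"dy":-35,"dz":0,"gripper":1},
  {"rx":0,"ry":0,"rz":0,"dx":40,"dy":-35,"dz":0,"gripper":1},
  {"rx":0,"ry":0,"rz":0,"dx":40,"dy":-35,"dz":0,"gripper":1},
  {"rx":0,"ry":0,"rz":0,"dx":5,"dy":-4,"dz":0,"gripper":1},
  {"rx":0,"ry":0,"rz":0,"dx":0,"dy":0,"dz":0,"gripper":1},
], grip_force=25)

```text
clock: 2.35
tcp_pos: [0.6302, 0.1214, 0.2526]
orientation: [3.083, 0.602, -0.002]
contact_force: [-0.3, -1.1, -0.2]
grip_width: 0.0856
gripper_force: 0.0
```

step_arm([
  {"rx":0,"ry":0,"rz":-8.7,"dx":0,"dy":0,"dz":0,"gripper":1},
  {"rx":0,"ry":0,"rz":-8.7,"dx":0,"dy":0,"dz":0,"gripper":1},
  {"rx":0,"ry":0,"rz":-8.7,"dx":0,"dy":0,"dz":0,"gripper":1},
  {"rx":0,"ry":0,"rz":-8.7,"dx":0,"dy":0,"dz":0,"gripper":1},
  {"rx":0,"ry":0,"rz":0,"dx":0,"dy":0,"dz":0,"gripper":1},
  {"rx":0,"ry":0,"rz":0,"dx":0,"dy":0,"dz":0,"gripper":1},
])

```text
clock: 3.1
tcp_pos: [0.6303, 0.1201, 0.2533]
orientation: [2.766, 1.489, -0.001]
contact_force: [-0.2, 0.6, -0.5]
grip_width: 0.0851
gripper_force: 0.0
```

```bash
sed -i 's/o\["grip_width"\].round(4)/round(float(o["grip_width"]),4)/' h.py
python3 - <<'E'
from h import *
st(.6315,.1212)
cx,cy,t=.573,.035,-.6;c,s=np.cos(t),np.sin(t)
L=lambda x,y,z:[cx+c*x-s*y,cy+s*x+c*y,z]
print("handle",proj("wrist",[L(0,.105,.112),L(0,.137,.112),L(0,.073,.112)]).round(1))
print("rail",proj("wrist",[L(.065,.012,.09),L(.065,-.012,.09),L(-.065,-.012,.09),L(-.065,.012,.09)]).round(1))
cv2.imwrite("pics/w1.png",r.grab_frame("wrist"))
E
```

```text
t 3.1 tcp [0.6303 0.1201 0.2533] tilt [-0.0002 -0.0007] yaw_y -33.41 F [-0.2  0.6 -0.5] M [-0.04 -0.02 -0.03] w 0.0851 gf 0.0
tool shift mm [ 1.5  0.4 -0. ]
handle [[278.6 199.7]
 [279.3 164.3]
 [278.  232.6]]
rail [[338.  278.6]
 [336.2 297.9]
 [216.8 296.1]
 [215.8 276.7]]
```

View pics/w1.png

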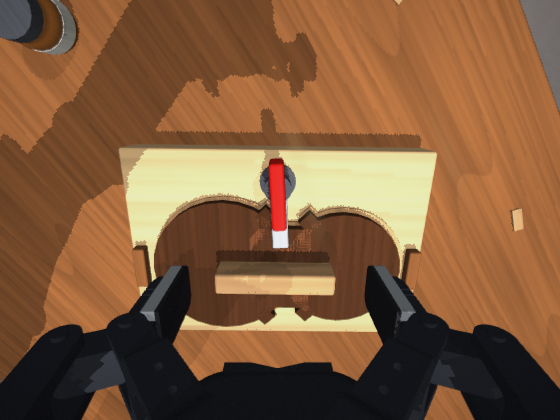

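The wrist view shows the handle from (276,160) to (280,231), turned slightly towards +x. The rail is at (216–336, 262–296), as predicted. I'll fit the handle's box to the red masks.

```bash
cat >fit.py <<'E'
from h import *
from scipy.optimize import minimize
def mask(im):
    h=cv2.cvtColor(im,cv2.COLOR_BGR2HSV);return (((h[...,0]<6)|(h[...,0]>174))&(h[...,1]>170)&(h[...,2]>90)).astype(np.uint8)
def box(x,y,t,z0,z1,a,b):
    c,s=np.cos(t),np.sin(t);return [[x+c*i-s*j,y+s*i+c*j,z] for i in(-a,a) for j in(-b,b) for z in(z0,z1)]
def cost(p,views):
    e=0
    for n,m in views:
        q=cv2.convexHull(proj(n,box(*p,.078,.112,.007,.032)).astype(np.float32))
        k=np.zeros((420*4,560*4),np.uint8);cv2.fillConvexPoly(k,np.int32(((q+.5)*4-.5)*16),1,shift=4)
        k=cv2.resize(k.astype(np.float32),(560,420),interpolation=cv2.INTER_AREA)
        e+=np.abs(k-m).sum()/m.sum()
    return e
def run(views,x0):
    s=minimize(cost,x0,args=(views,),method="Nelder-Mead",options=dict(initial_simplex=np.array([x0]+[np.array(x0)+d for d in([.006,0,0],[0,.006,0],[0,0,.12])]),xatol=2e-4,fatol=1e-4));return s.x,s.fun
E
python3 - <<'E'
from fit import *
V=[]
for n,f,(a,b,c,d) in(("wrist","w1",(140,250,260,300)),("scene","scene",(225,255,315,360)),("top","top",(165,200,215,250))):
    m=mask(cv2.imread(f"pics/{f}.png"));z=np.zeros_like(m);z[a:b,c:d]=m[a:b,c:d];print(n,z.sum());V.append((n,z))
for v in([V[0]],V[1:2],V[2:],V): 
    if v[0][1].sum()>5: print([n for n,_ in v],run(v,[.6315,.1212,-.55]))
E
```

```text
wrist 1046
scene 282
top 102
['wrist'] (array([ 0.63118729,  0.12249107, -0.54156946]), np.float64(0.128585086042065))
['scene'] (array([ 0.63365354,  0.12126712, -0.52221783]), np.float64(0.19437056737588654))
['top'] (array([ 0.63410676,  0.12442   , -0.63380592]), np.float64(0.5245098039215687))
['wrist', 'scene', 'top'] (array([ 0.63172593,  0.12300197, -0.54625741]), np.float64(0.9258151172474197))
```

step_arm([
  {"rx":0,"ry":0,"rz":-2.4,"dx":2.7,"dy":0.4,"dz":25,"gripper":1},
  {"rx":0,"ry":0,"rz":0,"dx":0,"dy":0,"dz":40,"gripper":1},
  {"rx":0,"ry":0,"rz":0,"dx":0,"dy":0,"dz":40,"gripper":1},
  {"rx":0,"ry":0,"rz":0,"dx":0,"dy":0,"dz":25,"gripper":1},
  {"rx":0,"ry":0,"rz":0,"dx":0,"dy":0,"dz":15,"gripper":1},
  {"rx":0,"ry":0,"rz":0,"dx":0,"dy":0,"dz":10,"gripper":1},
  {"rx":0,"ry":0,"rz":0,"dx":0,"dy":0,"dz":0,"gripper":1},
  {"rx":0,"ry":0,"rz":0,"dx":0,"dy":0,"dz":0,"gripper":1},
], grip_force=25)

```text
clock: 4.15
tcp_pos: [0.633, 0.1238, 0.0993]
orientation: [2.731, 1.552, 0.003]
contact_force: [-0.3, 0.4, -0.2]
grip_width: 0.0856
gripper_force: 0.0
```

```bash
python3 -c "
from h import *
st(.632,.1222)"
```

```text
t 4.15 tcp [0.633  0.1238 0.0993] tilt [0.0016 0.0004] yaw_y -30.77 F [-0.3  0.4 -0.2] M [-0.01  0.02  0.  ] w 0.0856 gf 0.0
tool shift mm [-1.9 -0.  -0. ]
```

Close, with a small correction.

step_arm([
  {"rx":0,"ry":0,"rz":0,"dx":-1.5,"dy":0,"dz":1,"gripper":-1},
  {"rx":0,"ry":0,"rz":0,"dx":0,"dy":0,"dz":0,"gripper":-1},
  {"rx":0,"ry":0,"rz":0,"dx":0,"dy":0,"dz":0,"gripper":-1},
  {"rx":0,"ry":0,"rz":0,"dx":0,"dy":0,"dz":0,"gripper":-1},
  {"rx":0,"ry":0,"rz":0,"dx":0,"dy":0,"dz":0,"gripper":-1},
  {"rx":0,"ry":0,"rz":0,"dx":0,"dy":0,"dz":0,"gripper":-1},
  {"rx":0,"ry":0,"rz":0,"dx":0,"dy":0,"dz":0,"gripper":-1},
  {"rx":0,"ry":0,"rz":0,"dx":0,"dy":0,"dz":0,"gripper":-1},
], grip_force=25)

```text
clock: 5.15
tcp_pos: [0.6318, 0.1222, 0.0976]
orientation: [2.731, 1.552, 0.001]
contact_force: [-0.3, -2.2, 6.0]
grip_width: 0.0252
gripper_force: 24.7
```

```bash
python3 -c "
from h import *
st(.632,.1222)"
```

```text
t 5.15 tcp [0.6318 0.1222 0.0976] tilt [ 0.0006 -0.0001] yaw_y -30.76 F [-0.3 -2.2  6. ] M [-0.3   0.12 -0.01] w 0.0252 gf 24.746932983398438
tool shift mm [0.1 0.1 0. ]
```

```bash
python3 -c "
from h import *
cv2.imwrite('pics/w2.png',r.grab_frame('wrist'));s=r.grab_frame('scene');cv2.imwrite('pics/s2.png',cv2.resize(s[170:300,270:400],None,fx=4.5,fy=4.5,interpolation=cv2.INTER_CUBIC));st()"
```

```text
t 5.25 tcp [0.6318 0.1222 0.0976] tilt [ 0.0006 -0.0001] yaw_y -30.76 F [-1.1 -1.3  5.7] M [-0.28  0.06 -0.04] w 0.0249 gf 24.74836617708206
```

View pics/w2.png

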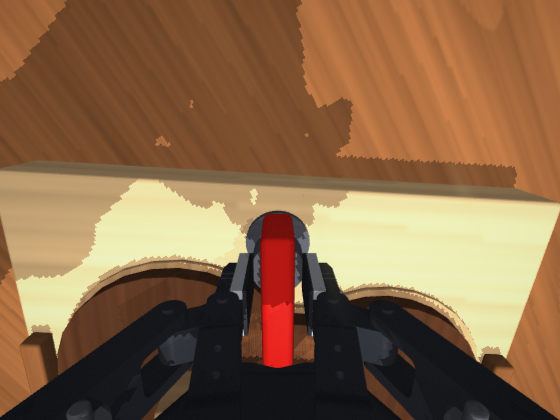

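View pics/s2.png

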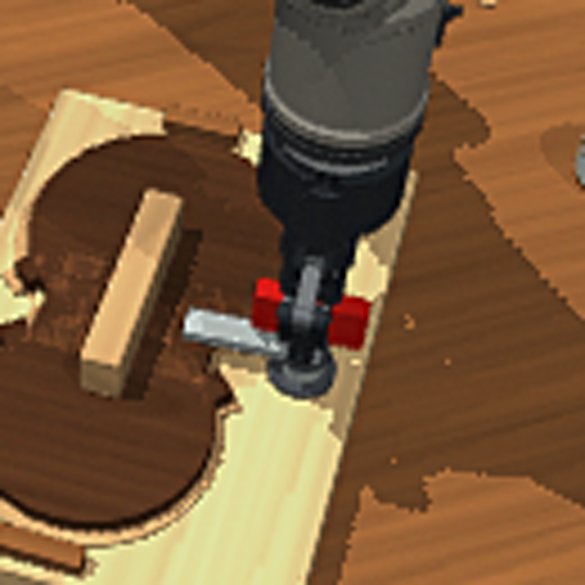

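The scene view shows the fingers around the handle. But the opening is 25 mm with an upward force of 6 N, and the wrist view shows gaps on both sides of the 14 mm bar. So the tips are on the dark hub below. I'll open, rise 9 mm and close again.

step_arm([
  {"rx":0,"ry":0,"rz":0,"dx":0,"dy":0,"dz":0,"gripper":0.2},
  {"rx":0,"ry":0,"rz":0,"dx":0,"dy":0,"dz":0,"gripper":0.2},
  {"rx":0,"ry":0,"rz":0,"dx":0,"dy":0,"dz":-9,"gripper":0.2},
  {"rx":0,"ry":0,"rz":0,"dx":0,"dy":0,"dz":0,"gripper":-1},
  {"rx":0,"ry":0,"rz":0,"dx":0,"dy":0,"dz":0,"gripper":-1},
  {"rx":0,"ry":0,"rz":0,"dx":0,"dy":0,"dz":0,"gripper":-1},
  {"rx":0,"ry":0,"rz":0,"dx":0,"dy":0,"dz":0,"gripper":-1},
  {"rx":0,"ry":0,"rz":0,"dx":0,"dy":0,"dz":0,"gripper":-1},
  {"rx":0,"ry":0,"rz":0,"dx":0,"dy":0,"dz":0,"gripper":-1},
], grip_force=25)

```text
clock: 6.38
tcp_pos: [0.6318, 0.1222, 0.1065]
orientation: [2.731, 1.553, 0.001]
contact_force: [0.2, -1.1, 3.8]
grip_width: 0.0135
gripper_force: 28.9
```

```bash
python3 -c "
from h import *
st(.632,.1222)"
```

```text
t 6.38 tcp [0.6318 0.1222 0.1065] tilt [ 0.0006 -0.0001] yaw_y -30.76 F [ 0.2 -1.1  3.8] M [-0.13 -0.02  0.06] w 0.0135 gf 28.915409445762634
tool shift mm [0.1 0.2 0. ]
```

step_arm([
  {"rx":0,"ry":0,"rz":-4,"dx":0,"dy":0,"dz":0,"gripper":-1},
  {"rx":0,"ry":0,"rz":-6,"dx":0,"dy":0,"dz":0,"gripper":-1},
  {"rx":0,"ry":0,"rz":-6,"dx":0,"dy":0,"dz":0,"gripper":-1},
  {"rx":0,"ry":0,"rz":-6,"dx":0,"dy":0,"dz":0,"gripper":-1},
  {"rx":0,"ry":0,"rz":-6,"dx":0,"dy":0,"dz":0,"gripper":-1},
  {"rx":0,"ry":0,"rz":-6,"dx":0,"dy":0,"dz":0,"gripper":-1},
  {"rx":0,"ry":0,"rz":-6,"dx":0,"dy":0,"dz":0,"gripper":-1},
])

```text
clock: 7.25
tcp_pos: [0.6321, 0.1222, 0.1065]
orientation: [2.031, 2.396, 0.001]
contact_force: [1.5, -1.6, 1.9]
grip_width: 0.0135
gripper_force: 28.8
```

```bash
python3 -c "
from h import *
st(.632,.1222)"
```

```text
t 7.25 tcp [0.6321 0.1222 0.1065] tilt [0.001  0.0001] yaw_y 9.41 F [ 1.5 -1.6  1.9] M [-0.18 -0.23 -0.07] w 0.0135 gf 28.80434364080429
tool shift mm [ 0.1 -0.1 -0. ]
```

Forces are low and the handle turns with the tool. I'll continue to about 45°.

step_arm([
  {"rx":0,"ry":0,"rz":-6,"dx":0,"dy":0,"dz":0,"gripper":-1},
  {"rx":0,"ry":0,"rz":-6,"dx":0,"dy":0,"dz":0,"gripper":-1},
  {"rx":0,"ry":0,"rz":-6,"dx":0,"dy":0,"dz":0,"gripper":-1},
  {"rx":0,"ry":0,"rz":-6,"dx":0,"dy":0,"dz":0,"gripper":-1},
  {"rx":0,"ry":0,"rz":-6,"dx":0,"dy":0,"dz":0,"gripper":-1},
  {"rx":0,"ry":0,"rz":-3,"dx":0,"dy":0,"dz":0,"gripper":-1},
  {"rx":0,"ry":0,"rz":-2,"dx":0,"dy":0,"dz":0,"gripper":-1},
  {"rx":0,"ry":0,"rz":0,"dx":0,"dy":0,"dz":0,"gripper":-1},
  {"rx":0,"ry":0,"rz":0,"dx":0,"dy":0,"dz":0,"gripper":-1},
])

```text
clock: 8.38
tcp_pos: [0.6323, 0.1223, 0.1065]
orientation: [1.222, 2.893, 0.001]
contact_force: [4.9, -0.8, 3.1]
grip_width: 0.0133
gripper_force: 28.7
```

```bash
python3 -c "
from h import *
st(.632,.1222)"
```

```text
t 8.38 tcp [0.6323 0.1223 0.1065] tilt [0.0015 0.0002] yaw_y 44.21 F [ 4.9 -0.8  3.1] M [-0.14 -0.92 -0.01] w 0.0133 gf 28.701528310775757
tool shift mm [ 0.2 -0.2 -0. ]
```

step_arm([
  {"rx":0,"ry":0,"rz":-2,"dx":0,"dy":0,"dz":0,"gripper":-1},
  {"rx":0,"ry":0,"rz":0,"dx":0,"dy":0,"dz":0,"gripper":-1},
  {"rx":0,"ry":0,"rz":0,"dx":0,"dy":0,"dz":0,"gripper":-1},
])

```text
clock: 8.75
tcp_pos: [0.6323, 0.1223, 0.1066]
orientation: [1.17, 2.914, 0.001]
contact_force: [6.2, -1.2, 1.3]
grip_width: 0.0132
gripper_force: 28.7
```

step_arm([
  {"rx":0,"ry":0,"rz":0,"dx":0,"dy":0,"dz":0,"gripper":1},
  {"rx":0,"ry":0,"rz":0,"dx":0,"dy":0,"dz":0,"gripper":1},
  {"rx":0,"ry":0,"rz":0,"dx":0,"dy":0,"dz":0,"gripper":1},
  {"rx":0,"ry":0,"rz":0,"dx":0,"dy":0,"dz":0,"gripper":1},
  {"rx":0,"ry":0,"rz":0,"dx":0,"dy":0,"dz":-20,"gripper":1},
  {"rx":0,"ry":0,"rz":0,"dx":0,"dy":0,"dz":-40,"gripper":1},
  {"rx":0,"ry":0,"rz":0,"dx":0,"dy":0,"dz":-40,"gripper":1},
  {"rx":0,"ry":0,"rz":-5,"dx":0,"dy":0,"dz":-10,"gripper":1},
  {"rx":0,"ry":0,"rz":-5,"dx":0,"dy":-10,"dz":0,"gripper":1},
  {"rx":0,"ry":0,"rz":0,"dx":0,"dy":-35,"dz":0,"gripper":1},
  {"rx":0,"ry":0,"rz":0,"dx":0,"dy":-35,"dz":0,"gripper":1},
  {"rx":0,"ry":0,"rz":0,"dx":1.5,"dy":-24,"dz":0,"gripper":1},
  {"rx":0,"ry":0,"rz":0,"dx":0,"dy":0,"dz":0,"gripper":1},
  {"rx":0,"ry":0,"rz":0,"dx":0,"dy":0,"dz":0,"gripper":1},
])

```text
clock: 10.5
tcp_pos: [0.5725, 0.0381, 0.2174]
orientation: [0.911, 3.005, 0.002]
contact_force: [0.2, 0.3, 0.6]
grip_width: 0.0855
gripper_force: 0.0
```

```bash
python3 - <<'E'
from h import *
st(.5725,.0365)
a=.012;x,y,t=.5725,.0365,-.593;c,s=np.cos(t),np.sin(t)
L=lambda X,Y,z:[x+c*X-s*Y,y+s*X+c*Y,z]
print("rail top",proj("wrist",[L(.065,a,.09),L(.065,-a,.09),L(-.065,-a,.09),L(-.065,a,.09)]).round(1).tolist())
cv2.imwrite("pics/w3.png",r.grab_frame("wrist"))
E
```

```text
t 10.5 tcp [0.5725 0.0381 0.2174] tilt [0.0018 0.0007] yaw_y 56.28 F [0.2 0.3 0.6] M [ 0.04  0.02 -0.01] w 0.0855 gf 0.0
tool shift mm [-0.9 -1.3 -0. ]
rail top [[287.9, 274.9], [261.9, 274.8], [260.2, 130.0], [290.5, 130.2]]
```

View pics/w3.png

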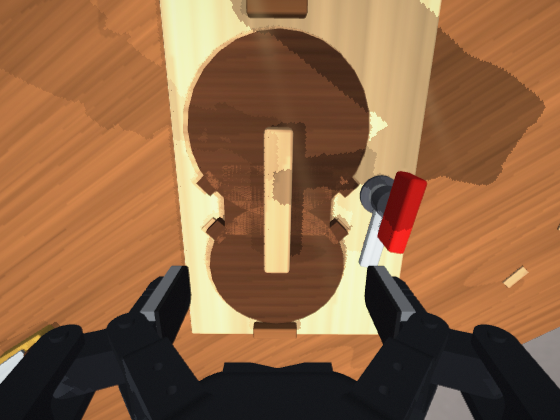

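Wrist view: the rail runs from (278,128) to (277,272), within 2 px of the prediction and centred between the fingers. The clamp is released at right, at about (400,215). I'll descend and grip.

step_arm([
  {"rx":0,"ry":0,"rz":0,"dx":0,"dy":0,"dz":20,"gripper":1},
  {"rx":0,"ry":0,"rz":0,"dx":0,"dy":0,"dz":40,"gripper":1},
  {"rx":0,"ry":0,"rz":0,"dx":0,"dy":0,"dz":35,"gripper":1},
  {"rx":0,"ry":0,"rz":0,"dx":0,"dy":0,"dz":20,"gripper":1},
  {"rx":0,"ry":0,"rz":0,"dx":0,"dy":0,"dz":12,"gripper":1},
  {"rx":0,"ry":0,"rz":0,"dx":0,"dy":0,"dz":5,"gripper":1},
  {"rx":0,"ry":0,"rz":0,"dx":0,"dy":0,"dz":0,"gripper":1},
  {"rx":0,"ry":0,"rz":0,"dx":0,"dy":0,"dz":0,"gripper":-1},
  {"rx":0,"ry":0,"rz":0,"dx":0,"dy":0,"dz":0,"gripper":-1},
  {"rx":0,"ry":0,"rz":0,"dx":0,"dy":0,"dz":0,"gripper":-1},
  {"rx":0,"ry":0,"rz":0,"dx":0,"dy":0,"dz":0,"gripper":-1},
  {"rx":0,"ry":0,"rz":0,"dx":0,"dy":0,"dz":0,"gripper":-1},
  {"rx":0,"ry":0,"rz":0,"dx":0,"dy":0,"dz":0,"gripper":-1},
  {"rx":0,"ry":0,"rz":0,"dx":0,"dy":0,"dz":0,"gripper":-1},
], grip_force=60)

```text
clock: 12.3
tcp_pos: [0.5723, 0.0373, 0.0849]
orientation: [0.912, 3.005, 0.001]
contact_force: [-0.7, -0.7, 5.6]
grip_width: 0.0235
gripper_force: 60.6
```

```bash
python3 -c "
from h import *
st(.5725,.0365)"
```

```text
t 12.3 tcp [0.5723 0.0373 0.0849] tilt [0.0011 0.0001] yaw_y 56.24 F [-0.7 -0.7  5.6] M [ 0.02  0.06 -0.02] w 0.0235 gf 60.63864827156067
tool shift mm [-0.6 -0.6  0. ]
```

Gripped at 23.5 mm with low side forces. I'll lift slowly at first, 130 mm in total.

step_arm([
  {"rx":0,"ry":0,"rz":0,"dx":0,"dy":0,"dz":-2,"gripper":-1},
  {"rx":0,"ry":0,"rz":0,"dx":0,"dy":0,"dz":-4,"gripper":-1},
  {"rx":0,"ry":0,"rz":0,"dx":0,"dy":0,"dz":-6,"gripper":-1},
  {"rx":0,"ry":0,"rz":0,"dx":0,"dy":0,"dz":-8,"gripper":-1},
  {"rx":0,"ry":0,"rz":0,"dx":0,"dy":0,"dz":-12,"gripper":-1},
  {"rx":0,"ry":0,"rz":0,"dx":0,"dy":0,"dz":-15,"gripper":-1},
  {"rx":0,"ry":0,"rz":0,"dx":0,"dy":0,"dz":-15,"gripper":-1},
  {"rx":0,"ry":0,"rz":0,"dx":0,"dy":0,"dz":-15,"gripper":-1},
  {"rx":0,"ry":0,"rz":0,"dx":0,"dy":0,"dz":-15,"gripper":-1},
  {"rx":0,"ry":0,"rz":0,"dx":0,"dy":0,"dz":-15,"gripper":-1},
  {"rx":0,"ry":0,"rz":0,"dx":0,"dy":0,"dz":-13,"gripper":-1},
  {"rx":0,"ry":0,"rz":0,"dx":0,"dy":0,"dz":-8,"gripper":-1},
  {"rx":0,"ry":0,"rz":0,"dx":0,"dy":0,"dz":-4,"gripper":-1},
  {"rx":0,"ry":0,"rz":0,"dx":0,"dy":0,"dz":0,"gripper":-1},
  {"rx":0,"ry":0,"rz":0,"dx":0,"dy":0,"dz":0,"gripper":-1},
  {"rx":0,"ry":0,"rz":0,"dx":0,"dy":0,"dz":0,"gripper":-1},
  {"rx":0,"ry":0,"rz":0,"dx":0,"dy":0,"dz":0,"gripper":-1},
])

```text
clock: 14.42
tcp_pos: [0.5717, 0.0372, 0.2161]
orientation: [-0.912, -3.006, 0.0]
contact_force: [0.4, -0.1, -3.7]
grip_width: 0.023
gripper_force: 59.5
```

```bash
python3 -c "
from h import *
st(.5725,.0365)
s=r.grab_frame('scene');cv2.imwrite('pics/s3.png',cv2.resize(s[140:330,220:400],None,fx=3,fy=3,interpolation=cv2.INTER_CUBIC))
st()"
```

```text
t 14.43 tcp [0.5717 0.0372 0.2161] tilt [-0.0004  0.    ] yaw_y 56.25 F [ 0.4 -0.1 -3.7] M [ 0.05 -0.01 -0.02] w 0.023 gf 59.49463963508606
tool shift mm [-1.  -0.1 -0. ]
t 14.47 tcp [0.5717 0.0372 0.2161] tilt [-0.0003  0.0001] yaw_y 56.25 F [ 0.5  0.5 -2.2] M [-0.04 -0.05  0.02] w 0.0227 gf 59.49456810951233
```

View pics/s3.png

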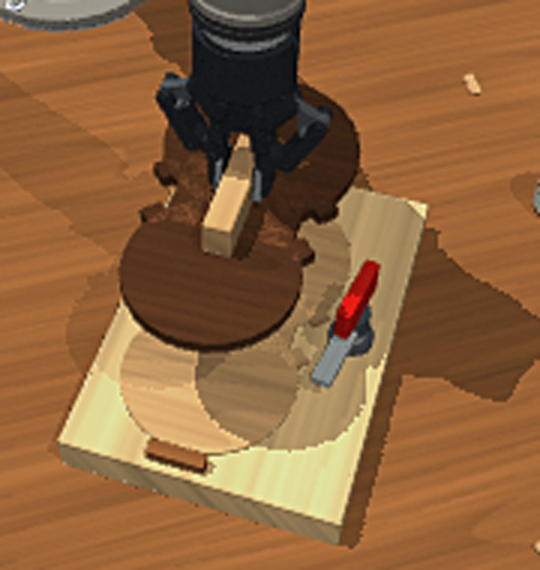

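The picture shows the caul held level well above the plate, clear of everything, with the clamp swung to released at about (350,320). Handing in.

```bash
python3 -c "
from bench import r
print(r.hand_in())"
```

```text
the job is handed in; nothing more can be done
None
```

The clamp is turned to released (about 1.4 rad), and the caul was lifted straight up and is held level about 13 cm above the plate, over the cradle; the job is handed in, but no verdict came back.

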